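# Level the bench scale and press its missing support cap home

### The arm

A 6-joint arm with a two-finger parallel gripper is mounted at the origin on the work surface. World frame = base frame: x ahead of the robot, y to its left, z up, the work surface at z = 0. Lengths are in m, angles in rad, forces in N, time in s.
With the tool pointing down it reaches from about 0.275 to 0.975 m from the base axis. Payload 8.4 kg.
Tool frame: the origin (TCP) lies between the finger pads; the fingertips stand 25 mm ahead of it and the grasp point (between the pads) lies 6 mm ahead of it (arm.tcp_to_tips is the distance from the TCP to the fingertips, in m); z points along the fingers, y is the direction in which the jaws open and shut (so a half turn about z gives the same grasp; the last joint's range is limited). The gripper opens to 92 mm and grips with 3 to 60 N. Pads are 20 mm wide; open, the fingers measure 128 mm over their backs; the gripper's body (75 mm by 189 mm) begins 69 mm behind the grasp point.
Start: joints at [1.243, 0.353, 1.633, -0, 1.155, -0.002], TCP at [0.2, 0.592, 0.24] pointing down, gripper open.
Joint ranges: [-2.63, 2.63], [-0.92, 2.1], [0.06, 2.66], [-1.3, 4.44], [0, 2.69], [-3.02, 3.02]. Speed limits (rad/s): [2.22, 2.22, 2.79, 3.14, 3.14, 3.14].

### API

Orientations are given as a 3x3 rotation matrix whose columns are the frame's x, y, z axes.
In Python, from cell import arm, eyes gives the robot as it stands.
- The arm moves only by the tool play_rows, never from a script. Its arguments are lists of equal length, an entry for each row: "offset": the shift along the world's x, y, z in cm, a list of three; "dr": the turn, a rotation vector about the world's x, y, z in degrees, a list of three; "fingers": the opening, from 0 (shut) to 1 (fully open). In form: {"offset": [[tx, ty, tz], ...], "dr": [[ax, ay, az], ...], "fingers": [fingers, ...]}. A call has 1 to 5 rows; each row shifts and turns the pose as measured when the row begins; what a row does not reach is not made up. A row lasts 1/10 s, in which the tool goes at most 50 mm and 8.59 degrees, less where a joint would pass 70% of its speed; a pose out of reach is approached as far as the arm can. A call with a gripper value outside its range is refused whole. The fingers move at their own pace and stop on an object; "squeeze" is the grip in N (left out, the last holds). Time passes only in rows, so rows that do not move let the fingers close. It gives the time, the measured TCP pose, the force and the opening at its end, in the units of the state.
- arm.get_state(): the state, without advancing time (a new reading comes with each control period).
- eyes.capture(name): name is "side" or "top" or "wrist"; returns a dict with "img" (420x560x3 uint8, red, green, blue), "vfov" (degrees; the focal length in pixels is half the picture's height over the tangent of half this angle, whatever the lens; pixels are square), "cx", "cy" (the principal point, pixels), "R" (3x3) and "t" (3): a world point X has camera coordinates R X + t; the wrist camera has in their place "T_tool_cam" (4x4, takes a point from camera to tool coordinates, whose origin is the TCP and whose axes are the flange's). Camera axes: x right, y down, z forward; pixel columns grow to the right and rows downward; lengths in m; the calibration is good to about 2 mm. A picture is of the moment at which its call begins: read the wrist's pose just before it. There is no depth.
- arm.job_done(): hands the job in, once; it reports no verdict.
The state is a dict: "t": time; "joint_positions": joint angles; "dq": joint speeds; "joint_torque": joint torques, N m; "tool_pos": TCP position; "eef_rot": TCP orientation; "force": force on the tool from outside, world axes, zero at the start; "moment": the same for the moment, N m; "finger_gap": finger opening in m.
Only numpy, scipy, OpenCV 4.12 (cv2) and the standard library are available. Lean on these libraries where they do the work, as an engineer would, in place of code of your own. Each camera call takes 0.05 s, during which the arm holds its last target.

### The job

The bench scale stands with its pan off, out of level and with one bare stud. Turn the levelling knob until the bubble sits between the two lines of the vial, then press the loose support cap onto the bare stud until it clicks, keep pressing past the click until it is fully home on its shoulder, and finish while still holding it firmly down, with the scale level. Leave everything else on the bench where it is.

Things in the scene. Friction and masses are not known exactly. Their poses are not given: they have to be found in the camera images.
- scale: The bench scale's stand: grey tube frame 270 x 270 mm with an X-shaped steel spider on top, pan off. Origin on the bench under the frame's centre, x to its far side, y to its left, away from the knob. It stands on two fixed feet on its left (+y) side and rocks about them; the levelling knob's foot, 0.30 m away on the right, carries the other side. Frame top 45 mm, cap tops 109 mm above the bench.
- knob_grip (a point): Black fluted levelling knob, 40 mm across, 26 mm tall, axis upright, on an ear at the scale's right-hand (-y) side. The point is on its axis half-way up, about 73 mm above the bench when level; the ear's top is 29 mm below it. Grip at any angle. Clockwise from above raises this side, 1.3 mm per radian. Stiff (0.12 N m), stays as left. From the start, levelling takes 1.2 to 2.7 rad clockwise.
- bubble (a joint): Bubble's position along the vial, in m: 0 midway between the two lines, positive towards the knob's side; it runs to the high side. The bubble is 12 mm long, the lines are 20 mm apart, so it is between them within 4 mm of 0. A radian of clockwise turning of the knob moves it by +8.5 mm, counter-clockwise by -8.5 mm. Range -34 to 34 mm.
- vial_mark (a point): Top of the spirit vial (green tube 86 mm long, 15 mm thick, in a black holder, with two black lines 20 mm apart and a pale bubble), midway between the lines; it lies on the scale's far (+x) tube. x towards the scale's far side, y along the vial away from the knob, z up.
- stud_seat (a point): The one bare stud of the four at the spider's corners, at the near right-hand corner (the others wear a cap like the loose one). White split stud, 22 mm across its sprung barbs, 17 mm tall, on a round metal shoulder 33 mm across and 8 mm tall standing on a steel arm 30 mm wide. The point is on its axis at the top of the shoulder, where the cap's rim comes to rest; z is its axis, up.
- stud: The same stud with its shoulder, same origin: what the cap is pressed against. Its arm gives a little under a push, about 1 mm at 15 N.
- cap_center (a point): Centre of the loose support cap, half-way up: black, round, 36 mm across, 28 mm tall, about 35 g, standing on the bench mouth down; its rim is 14 mm below the point. Grip at any angle. The mouth is an 18 mm hole with a lip 3 mm deep, the hollow is 20 mm deep in all.
- cap: The same cap; origin at the centre of its rim (underside), z up. Pressed onto the stud, the barbs resist from 12 mm above home with a push that grows to 7 to 15 N, fades from about 9 mm and drops away (the click) about 6 mm above home; the cap is then free to go on down and rests on the shoulder, its origin at stud_seat.
- spare_foot: Bystander: spare screw foot, steel, round pad 44 mm across with a thin upright rod, 55 mm tall.
- test_weight: Bystander: steel test weight with a button top, 48 mm across, 67 mm tall.
- tape_roll: Bystander: roll of packing tape lying flat, 104 mm across, 48 mm tall.
- wrench: Bystander: flat steel wrench, 180 mm long.
- screwdriver: Bystander: screwdriver with a black handle, 200 mm long.
- marker: Bystander: marker pen, 130 mm long.
- parts_tray: Bystander: open blue tray with small parts, 150 x 110 x 45 mm.
- cleaner: Bystander: white plastic bottle, 60 mm across, 160 mm tall, on the left.

How it is judged:
On the way, in this order (a step that is already met when the one before it is completed fails the run):
1. the bubble sits between the lines (value of joint bubble between -0.004 and 0.004 m), for 0.2 s.
2. the cap has clicked onto the stud (z of cap in the frame of stud_seat between -0.004 and 0.0035 m and horizontal distance between cap and stud_seat below 0.004 m), for 0.1 s.
At the end, for the whole second after the job is handed in: The bubble is within 4 mm of the middle of the vial; the cap sits fully home on the bare stud (rim within 1.5 mm of the shoulder, within 4 mm of the stud's axis, straight within 5 degrees, closed top up) and the robot still presses it against the shoulder with more than 3 N (all of step 1 and z of cap in the frame of stud_seat between -0.004 and 0.0015 m and horizontal distance between cap and stud_seat below 0.004 m and angle between the z axis of cap and the z axis of stud_seat, either way round below 0.09 rad and angle between cap's own z axis and vertical below 0.2 rad and contact force between cap and stud above 3 N); the arm keeps its last pose, push and grip.
It fails at once if a bystander was moved more than 30 mm (distance of any of spare_foot, test_weight, tape_roll, wrench, screwdriver, marker, parts_tray, cleaner from where it was at the start of the episode above 0.03 m).
It also fails if it takes over 72 s, if anything falls off the work surface, if the arm or the gripper's body presses on something with over 40 N, if the wrist force passes 120 N, or if a joint passes its speed limit or range.

## Working session

There is one attempt and no reset: what is moved stays moved. The work goes in short steps, Python scripts to look and compute and a tool call to move; the robot and the scene stay as the last step left them, time stands still between calls to the robot, and variables do not carry over. Pictures are saved under pics/ and viewed, and the job is handed in when it is done.

Besides the shell and the picture viewer there is one more tool, called after "Request:" as name(argument=value, ...), one argument or row to a line, values as JSON. play_rows: Moves the arm, as the interface text tells. Its arguments: {"type":"object","properties":{"offset":{"type":"array"},"dr":{"type":"array"},"fingers":{"type":"array"},"squeeze":{"type":"number"}},"required":["offset","dr","fingers"]}

```bash
ls; mkdir -p pics; cat > h.py <<'E'
import numpy as np, cv2
from cell import arm, eyes
def cap(name,fn):
    st=arm.get_state(); c=eyes.capture(name); cv2.imwrite(f'pics/{fn}.png',c['img'][:,:,::-1])
    if 'R' in c: R=np.array(c['R']);t=np.array(c['t'])
    else:
        T=np.array(c['T_tool_cam']);Rw=np.array(st['eef_rot']);p=np.array(st['tool_pos'])
        Rc=Rw@T[:3,:3];o=Rw@T[:3,3]+p; R=Rc.T;t=-R@o
    f=c['img'].shape[0]/2/np.tan(np.radians(c['vfov'])/2)
    np.savez(f'pics/{fn}.npz',img=c['img'],R=R,t=t,f=f,c=[c['cx'],c['cy']])
    return load(fn)
def load(fn): return dict(np.load(f'pics/{fn}.npz'))
def ray(v,u):
    d=v['R'].T@np.array([(u[0]-v['c'][0])/v['f'],(u[1]-v['c'][1])/v['f'],1]); return -v['R'].T@v['t'],d/np.linalg.norm(d)
def onz(v,u,z):
    o,d=ray(v,u); return o+d*(z-o[2])/d[2]
def proj(v,X):
    x=v['R']@np.array(X)+v['t']; return x[:2]/x[2]*v['f']+v['c']
def tri(a,ua,b,ub):
    o1,d1=ray(a,ua);o2,d2=ray(b,ub)
    s=np.linalg.lstsq(np.c_[d1,-d2],o2-o1,rcond=None)[0]
    p,q=o1+s[0]*d1,o2+s[1]*d2; return (p+q)/2,np.linalg.norm(p-q)
E
python3 - <<'E'
from h import *
np.set_printoptions(precision=4,suppress=True)
for n in ['side','top','wrist']:
    v=cap(n,n+'0'); print(n,v['f'],v['c'],-v['R'].T@v['t']); print(v['R'])
print(arm.get_state())
E
```

```text
pics
side 460.5485667638393 [275.803  202.9897] [ 0.3999 -0.9047  0.8431]
[[ 0.9873 -0.1586 -0.0111]
 [-0.1128 -0.6496 -0.7519]
 [ 0.1121  0.7435 -0.6592]]
top 404.74242775610463 [278.1381 210.1119] [ 0.4126 -0.0037  1.3141]
[[ 0.0152 -0.9998  0.0128]
 [-0.9956 -0.0163 -0.0921]
 [ 0.0923 -0.0113 -0.9957]]
wrist 333.1011639050126 [284.7208 206.7962] [0.1316 0.6157 0.3853]
[[ 0.3203  0.9473 -0.0014]
 [ 0.9147 -0.3088  0.2608]
 [ 0.2466 -0.0848 -0.9654]]
{'t': 0.15, 'joint_positions': array([ 1.2426,  0.3535,  1.634 ,  0.    ,  1.1552, -0.0024]), 'dq': array([ 0.0005,  0.0001, -0.0042,  0.0009, -0.0012,  0.0019]), 'joint_torque': array([  0.    , -59.4204, -33.4468,   0.0699,   0.0205,  -0.    ]), 'tool_pos': array([0.1999, 0.5918, 0.239 ]), 'eef_rot': array([[-0.9474,  0.32  , -0.0004],
       [ 0.32  ,  0.9474, -0.001 ],
       [ 0.    , -0.0011, -1.    ]]), 'force': array([ 0.3683, -0.0144,  0.1371]), 'moment': array([0.0212, 0.0172, 0.0328]), 'finger_gap': 0.09196662274259687}
```

View pics/top0.png

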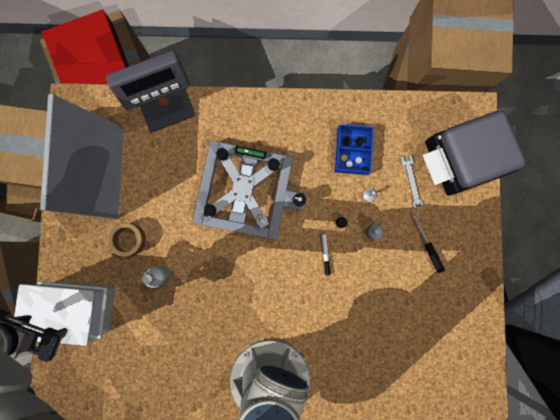

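View pics/side0.png

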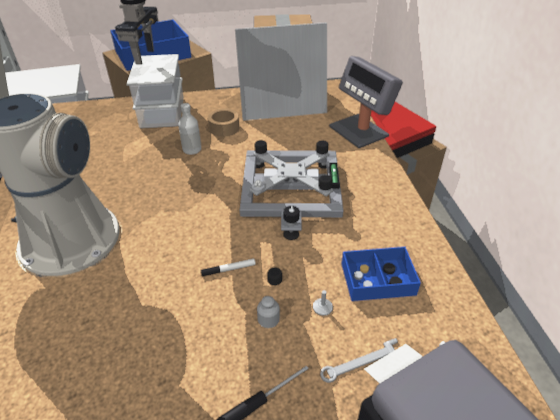

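View pics/wrist0.png

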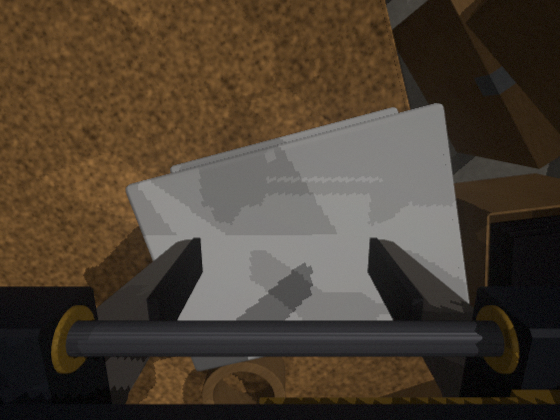

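Top view: knob at about (299,199), loose cap (341,222), bare stud near (264,224), vial (250,152). The test weight at (375,232) and the marker at (326,250) stand close to the cap. In the side view the knob is at (291,213) and the cap at (275,276).

```bash
python3 - <<'E'
from h import *
np.set_printoptions(precision=4,suppress=True)
T=load('top0');S=load('side0')
for n,u,z in [('knob',(299,199),.086),('cap',(341,222),.028),('stud',(264,224),.09),('vial',(250,152),.06),('weight',(375,232),.06),('capFL',(222,154),.109),('capFR',(274,163),.109),('capNL',(210,210),.109)]:
    print(n,onz(T,u,z))
for n,u,z in [('knob',(291,210),.086),('cap',(274,273),.028),('stud',(259,184),.09)]: print(n,onz(S,u,z))
a=cv2.resize(T['img'][130:250,190:390],None,fx=4,fy=4,interpolation=cv2.INTER_CUBIC);cv2.imwrite('pics/topz.png',a[:,:,::-1])
a=cv2.resize(S['img'][130:290,225:365],None,fx=3.7,fy=3.7,interpolation=cv2.INTER_CUBIC);cv2.imwrite('pics/sidez.png',a[:,:,::-1])
E
```

```text
knob [ 0.5616 -0.0809  0.086 ]
cap [ 0.497  -0.2193  0.028 ]
stud [0.4831 0.0246 0.09  ]
vial [0.7112 0.0735 0.06  ]
weight [ 0.4655 -0.3198  0.06  ]
capFL [0.6919 0.155  0.109 ]
capFR [ 0.6671 -0.0027  0.109 ]
capNL [0.5213 0.1859 0.109 ]
knob [ 0.5612 -0.0828  0.086 ]
cap [ 0.4959 -0.2245  0.028 ]
stud [0.4967 0.0264 0.09  ]
```

View pics/topz.png

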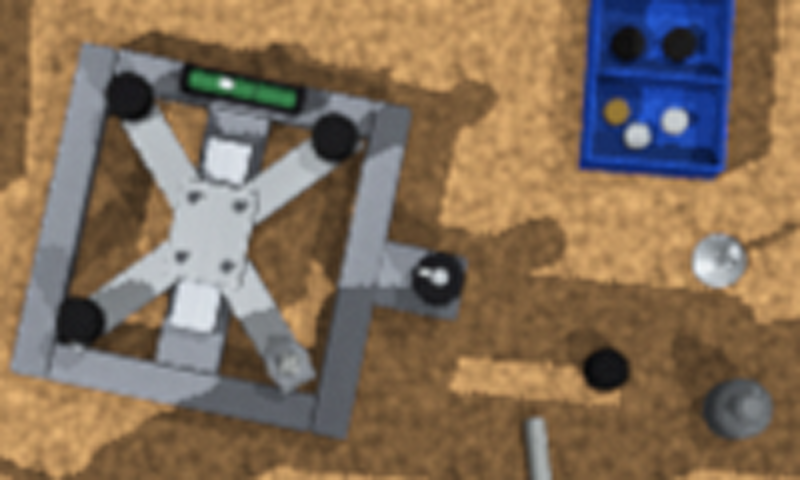

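View pics/sidez.png

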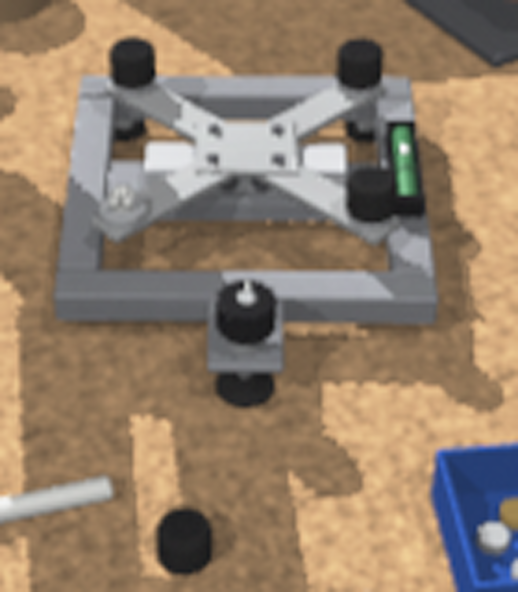

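Request:
play_rows(
  offset=[
    [2.2,-4.2,0.5],
    [2.2,-4.2,0],
    [2.2,-4.2,0],
    [2.2,-4.2,0],
    [2.2,-4.2,0],
  ],
  dr=[
    [0,0,0],
    [0,0,0],
    [0,0,0],
    [0,0,0],
    [0,0,0],
  ],
  fingers=[0.7,0.7,0.7,0.7,0.7],
  squeeze=30,
)

```text
t: 0.65
tool_pos: [0.3096, 0.3791, 0.2423]
eef_rot: [[-0.95, 0.313, -0.001], [0.313, 0.95, -0.001], [0.001, -0.001, -1.0]]
force: [1.5, 0.7, 1.0]
finger_gap: 0.0641
```

Request:
play_rows(
  offset=[
    [2.2,-4.2,0],
    [2.2,-4.2,0],
    [2.2,-4.2,0],
    [2.2,-4.2,0],
    [2.2,-4.2,0],
  ],
  dr=[
    [0,0,0],
    [0,0,0],
    [0,0,0],
    [0,0,0],
    [0,0,0],
  ],
  fingers=[0.7,0.7,0.7,0.7,0.7],
)

```text
t: 1.15
tool_pos: [0.4216, 0.1599, 0.2424]
eef_rot: [[-0.95, 0.311, 0.0], [0.311, 0.95, -0.0], [-0.0, -0.0, -1.0]]
force: [0.2, 1.3, 0.1]
finger_gap: 0.0643
```

Request:
play_rows(
  offset=[
    [2.4,-4.2,0],
    [2.4,-4.2,0],
    [2.4,-4.2,0],
    [2.4,-4.2,0],
    [2.4,-4.2,0],
  ],
  dr=[
    [0,0,0],
    [0,0,0],
    [0,0,0],
    [0,0,0],
    [0,0,0],
  ],
  fingers=[0.7,0.7,0.7,0.7,0.7],
)

```text
t: 1.65
tool_pos: [0.5432, -0.0588, 0.2428]
eef_rot: [[-0.95, 0.312, 0.002], [0.312, 0.95, 0.001], [-0.001, 0.001, -1.0]]
force: [0.4, 0.9, 0.4]
finger_gap: 0.0642
```

Request:
play_rows(
  offset=[
    [1.6,-3.0,0],
    [0,0,0],
  ],
  dr=[
    [0,0,0],
    [0,0,0],
  ],
  fingers=[0.7,0.7],
)

```text
t: 1.85
tool_pos: [0.5617, -0.0952, 0.2423]
eef_rot: [[-0.949, 0.316, 0.003], [0.316, 0.949, -0.001], [-0.003, 0.0, -1.0]]
force: [-0.1, 0.2, -0.7]
finger_gap: 0.0643
```

```bash
python3 - <<'E'
from h import *
np.set_printoptions(precision=4,suppress=True)
v=cap('wrist','w1'); s=arm.get_state(); print(s['tool_pos'],s['joint_positions'])
for n,X in [('knob',(.5615,-.082,.084)),('stud',(.4965,.027,.09)),('vial',(.711,.0735,.06)),('cap',(.4965,-.221,.028))]: print(n,proj(v,X))
E
```

```text
[ 0.5607 -0.0936  0.2421] [-0.1683  0.2625  1.7547  0.0004  1.1231 -1.418 ]
knob [297.4442 191.5939]
stud [397.1867  81.6953]
vial [476.3822 270.6098]
cap [155.1124 164.3225]
```

View pics/w1.png

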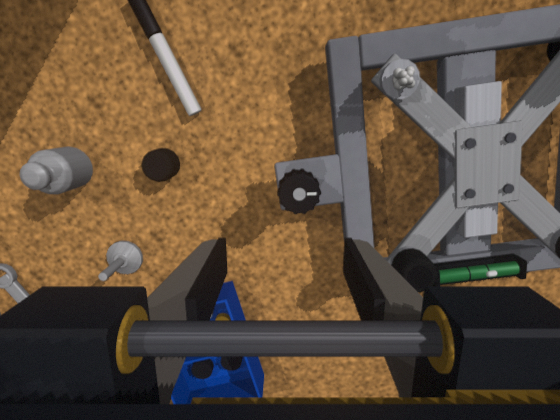

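```bash
cat >> h.py <<'E'
def dark(v,box,th=50):
    x0,y0,x1,y1=box; g=v['img'][y0:y1,x0:x1].max(2); m=(g<th).astype(np.uint8)
    c=max(cv2.findContours(m,cv2.RETR_EXTERNAL,cv2.CHAIN_APPROX_NONE)[0],key=cv2.contourArea)
    h=cv2.convexHull(c); e=cv2.fitEllipse(h); return np.array(e[0])+[x0,y0],e[1],e[2],cv2.boundingRect(c),cv2.contourArea(c)
def zoom(v,box,k,fn):
    x0,y0,x1,y1=box; cv2.imwrite(f'pics/{fn}.png',cv2.resize(v['img'][y0:y1,x0:x1],None,fx=k,fy=k,interpolation=cv2.INTER_CUBIC)[:,:,::-1])
E
python3 - <<'E'
from h import *
np.set_printoptions(precision=4,suppress=True)
v=load('w1')
e=dark(v,(265,155,335,225),60);print(e,onz(v,e[0],.0835),onz(v,e[0],.075))
e=dark(v,(130,135,195,195),45);print(e,onz(v,e[0],.028),onz(v,e[0],.014))
zoom(v,(420,240,540,300),6,'w1v');zoom(v,(360,40,440,120),6,'w1s')
for u in [(440,275),(520,268),(491,271)]:print(onz(v,u,.06))
E
```

```text
(array([298.612 , 191.1493]), (42.707157135009766, 45.651859283447266), 172.36871337890625, (13, 14, 43, 45), 1408.5) [ 0.5616 -0.0808  0.0835] [ 0.5635 -0.0811  0.075 ]
(array([160.6415, 164.6569]), (31.398292541503906, 36.88625717163086), 80.35420227050781, (13, 14, 37, 32), 863.0) [ 0.4987 -0.2155  0.028 ] [ 0.499 -0.221  0.014]
[0.7037 0.0352 0.06  ]
[0.7228 0.1186 0.06  ]
[0.7164 0.0884 0.06  ]
```

View pics/w1v.png

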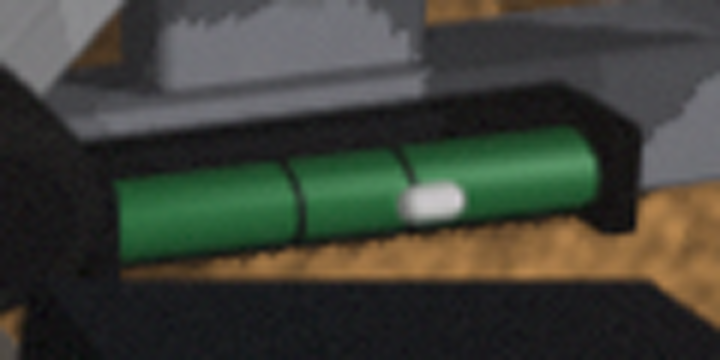

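View pics/w1s.png

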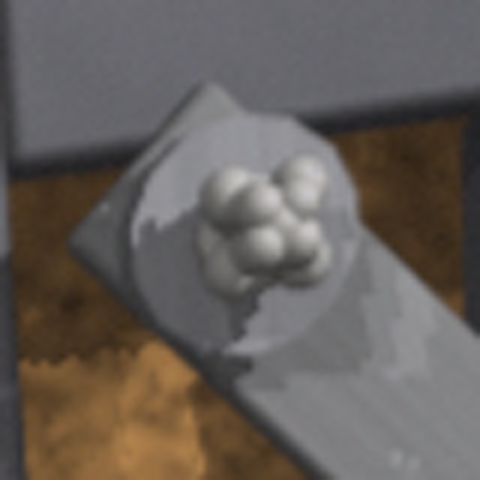

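The bubble lies about 14 mm off centre, away from the knob, so the knob needs roughly 1.65 rad clockwise. It is centred at about (0.5616, -0.081). Descending.

Request:
play_rows(
  offset=[
    [0.1,1.25,0],
    [0,0,-4],
    [0,0,-4],
    [0,0,-3],
    [0,0,0],
  ],
  dr=[
    [0,0,0],
    [0,0,0],
    [0,0,0],
    [0,0,0],
    [0,0,0],
  ],
  fingers=[0.7,0.7,0.7,0.7,0.7],
)

```text
t: 2.4
tool_pos: [0.5594, -0.0716, 0.1308]
eef_rot: [[-0.95, 0.312, 0.003], [0.312, 0.95, 0.002], [-0.002, 0.003, -1.0]]
force: [-0.7, 0.5, 0.9]
finger_gap: 0.0643
```

Request:
play_rows(
  offset=[
    [0.2,-0.9,0],
    [0,0,0],
    [0,0,0],
  ],
  dr=[
    [0,0,0],
    [0,0,0],
    [0,0,0],
  ],
  fingers=[0.7,0.7,0.7],
)

```text
t: 2.7
tool_pos: [0.5625, -0.0782, 0.1343]
eef_rot: [[-0.951, 0.309, 0.006], [0.309, 0.951, 0.002], [-0.005, 0.004, -1.0]]
force: [-0.2, -0.4, 0.7]
finger_gap: 0.0641
```

```bash
python3 - <<'E'
from h import *
np.set_printoptions(precision=4,suppress=True)
s=arm.get_state(); print(s['tool_pos'],s['eef_rot'][:,2]); v=cap('wrist','w2')
print(proj(v,(.5616,-.0808,.0835)))
E
```

```text
[ 0.5625 -0.0782  0.1343] [ 0.0057  0.0023 -1.    ]
[279.2166 235.7638]
```

View pics/w2.png

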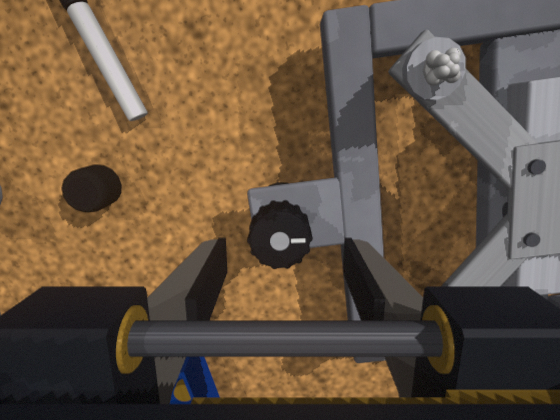

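Knob at (280,235) as predicted, and the jaws straddle it. Going down and gripping.

Request:
play_rows(
  offset=[
    [0,-0.2,-3],
    [0,0,-2.3],
    [0,0,0],
  ],
  dr=[
    [0,0,0],
    [0.2,-0.2,0],
    [0,0,0],
  ],
  fingers=[0.7,0.7,0.7],
)

```text
t: 3.05
tool_pos: [0.5661, -0.0809, 0.0849]
eef_rot: [[-0.951, 0.31, 0.019], [0.31, 0.951, 0.004], [-0.016, 0.01, -1.0]]
force: [0.1, -0.1, -0.2]
finger_gap: 0.0645
```

Request:
play_rows(
  offset=[
    [-0.4,0,-0.4],
    [0,0,0],
  ],
  dr=[
    [-0.3,1.1,0],
    [0,0,0],
  ],
  fingers=[0.7,0.7],
)

```text
t: 3.25
tool_pos: [0.5629, -0.0813, 0.0829]
eef_rot: [[-0.951, 0.311, -0.0], [0.311, 0.951, -0.002], [-0.0, -0.002, -1.0]]
force: [-0.5, 1.9, 0.3]
finger_gap: 0.0641
```

Request:
play_rows(
  offset=[
    [-0.1,0,-0.3],
    [0,0,0],
    [0,0,0],
    [0,0,0],
    [0,0,0],
  ],
  dr=[
    [0,0,0],
    [0,0,0],
    [0,0,0],
    [0,0,0],
    [0,0,0],
  ],
  fingers=[0.7,0.35,0.35,0.35,0.35],
  squeeze=40,
)

```text
t: 3.75
tool_pos: [0.5635, -0.0817, 0.0826]
eef_rot: [[-0.951, 0.31, 0.004], [0.31, 0.951, -0.003], [-0.005, -0.001, -1.0]]
force: [-0.2, -2.3, -2.5]
finger_gap: 0.0384
```

Request:
play_rows(
  offset=[
    [0,0,0.02],
    [0,0,0.02],
    [0,0,0.02],
    [0,0,0.02],
    [0,0,0.02],
  ],
  dr=[
    [0,0,-8.5],
    [0,0,-8.5],
    [0,0,-8.5],
    [0,0,-8.5],
    [0,0,-8.5],
  ],
  fingers=[0.35,0.35,0.35,0.35,0.35],
)

```text
t: 4.25
tool_pos: [0.5633, -0.082, 0.0836]
eef_rot: [[-0.481, 0.877, 0.0], [0.877, 0.481, -0.005], [-0.005, -0.002, -1.0]]
force: [-0.5, -0.7, 0.0]
finger_gap: 0.0384
```

```bash
python3 - <<'E'
from h import *
s=arm.get_state();print(s['joint_positions'],s['tool_pos'],s['eef_rot'][:,2],s['force'],s['moment'])
v=cap('side','s3');zoom(v,(225,130,365,240),5,'s3z')
v=cap('top','t3');zoom(v,(210,130,310,220),6,'t3z')
E
```

```text
[-0.14425836  0.46147638  1.87485333 -0.00696916  0.80408533 -0.64161587] [ 0.56327856 -0.0820063   0.08359053] [ 4.55832330e-04 -5.13802146e-03 -9.99986696e-01] [-0.54500774 -0.6702715   0.02184699] [-0.06795658  0.04460123  0.14792897]
```

View pics/s3z.png

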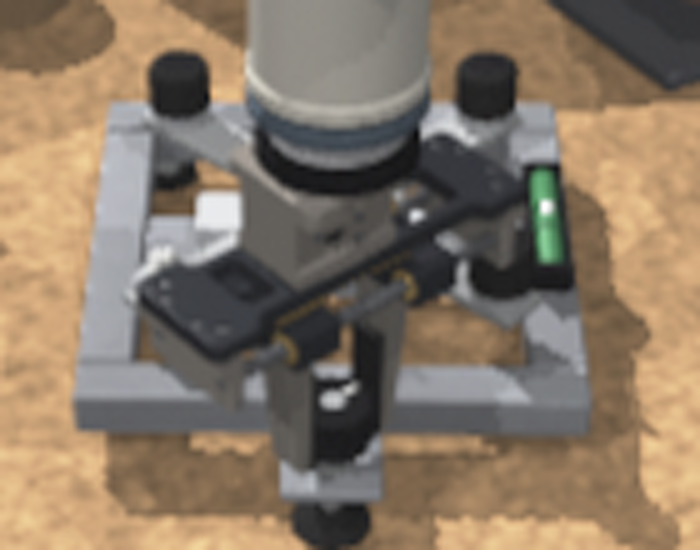

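Request:
play_rows(
  offset=[
    [0,0,0.02],
    [0,0,0.02],
    [0,0,0.02],
    [0,0,0.02],
    [0,0,0.02],
  ],
  dr=[
    [0,0,-8.5],
    [0,0,-8.5],
    [0,0,-8.5],
    [0,0,-8.5],
    [0,0,-8.5],
  ],
  fingers=[0.35,0.35,0.35,0.35,0.35],
)

```text
t: 4.85
tool_pos: [0.5628, -0.0819, 0.0845]
eef_rot: [[0.231, 0.973, -0.004], [0.973, -0.231, -0.004], [-0.005, -0.003, -1.0]]
force: [-0.4, 0.3, 0.1]
finger_gap: 0.0377
```

```bash
python3 - <<'E'
from h import *
s=arm.get_state();print(s['joint_positions'],s['tool_pos'],s['eef_rot'][:,2],s['force'],s['moment'])
v=cap('side','s4');zoom(v,(315,155,355,195),14,'s4z')
v=cap('top','t4');zoom(v,(225,140,275,165),14,'t4z')
v=cap('wrist','w4')
E
```

```text
[-0.14468862  0.46141773  1.87211353 -0.0058261   0.81159848  0.09258631] [ 0.5627547  -0.0819095   0.08449141] [-0.00410104 -0.00367324 -0.99998484] [-0.36625706  0.3477445   0.11443728] [-0.04961807  0.19314288  0.11535479]
```

View pics/s4z.png

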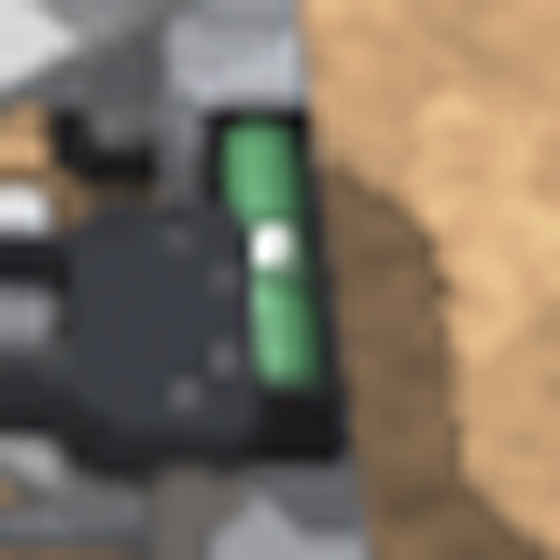

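View pics/t4z.png

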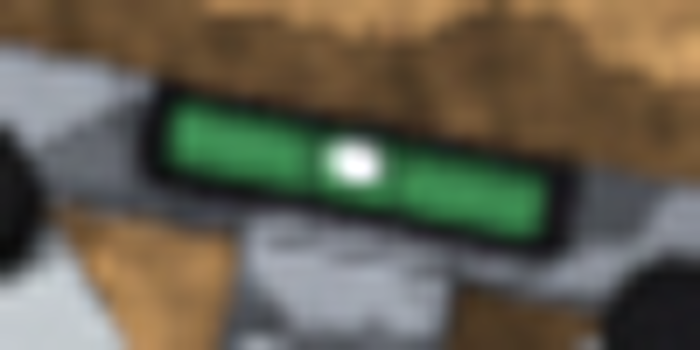

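View pics/w4.png

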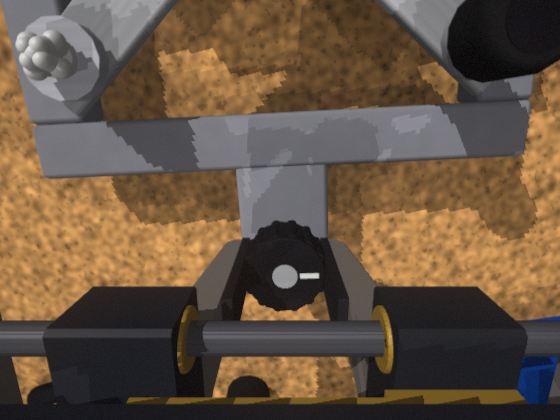

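From the top view, after 85° (1.49 rad) of turning, the bubble is centred between the lines: bubble at x≈354 in the zoom, lines at 308 and 400. Releasing and checking.

Request:
play_rows(
  offset=[
    [0,0,0],
    [0,0,0],
    [0,0,0],
    [0,0,3],
    [0,0,4],
  ],
  dr=[
    [0,0,0],
    [0,0,0],
    [0,0,0],
    [0,0,0],
    [0,0,0],
  ],
  fingers=[0.7,0.7,0.7,0.7,0.7],
)

```text
t: 5.5
tool_pos: [0.5594, -0.0813, 0.1511]
eef_rot: [[0.207, 0.978, -0.013], [0.978, -0.207, -0.002], [-0.005, -0.012, -1.0]]
force: [1.0, 0.0, 0.2]
finger_gap: 0.0641
```

Request:
play_rows(
  offset=[
    [0,0,4],
    [-1.2,4,3],
    [-1.2,4,1.3],
    [0,0,0],
    [0,0,0],
  ],
  dr=[
    [0,0,0],
    [0,0,0],
    [0,0,0],
    [0,0,0],
    [0,0,0],
  ],
  fingers=[0.7,0.7,0.7,0.7,0.7],
)

```text
t: 6.0
tool_pos: [0.538, -0.0013, 0.2421]
eef_rot: [[0.2, 0.98, -0.003], [0.98, -0.2, -0.002], [-0.003, -0.002, -1.0]]
force: [0.8, 0.7, -0.1]
finger_gap: 0.0641
```

```bash
python3 - <<'E'
from h import *
s=arm.get_state();print(s['joint_positions'],s['tool_pos'],s['eef_rot'][:,2],s['force'],s['moment'])
v=cap('wrist','w5')
v=cap('top','t5');zoom(v,(225,140,275,165),14,'t5z')
E
```

```text
[-0.00378587  0.21695777  1.81497043 -0.00242435  1.11230225  0.19886118] [ 0.53804624 -0.00126395  0.24205152] [-0.00264482 -0.00216397 -0.99999416] [ 0.79465716  0.73070092 -0.05132981] [-0.14575254  0.08071617  0.04738064]
```

View pics/w5.png

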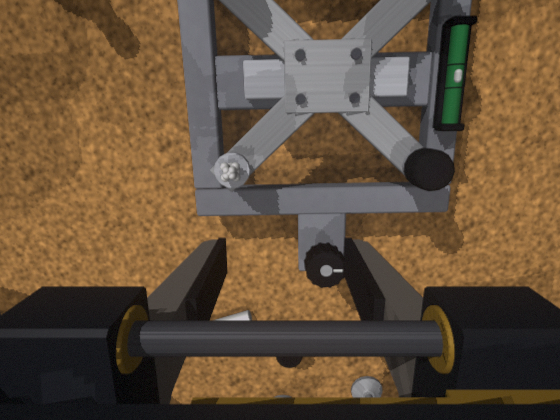

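View pics/t5z.png

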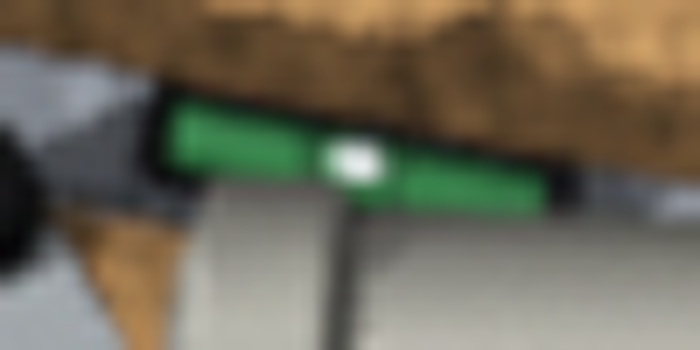

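```bash
python3 - <<'E'
from h import *
np.set_printoptions(precision=4,suppress=True)
v=load('w5');zoom(v,(430,10,485,140),5,'w5v');zoom(v,(200,140,260,200),8,'w5s')
img=v['img'].astype(int);r,g,b=img[10:140,430:485].transpose(2,0,1)
ys,xs=np.nonzero((g>r*1.5)&(g>40)); print('green y',ys.min()+10,ys.max()+10,xs.mean()+430)
ys,xs=np.nonzero((img[20:125,443:475].min(2)>110));print('bub',ys.min()+20,ys.max()+20,ys.mean()+20,xs.mean()+443)
for n,X in [('marktip',(197,112))]: print(onz(load('w1'),X,.008))
E
```

```text
green y 24 123 454.2818066157761
bub 69 81 74.87951807228916 457.6144578313253
[ 0.4585 -0.1618  0.008 ]
```

View pics/w5v.png

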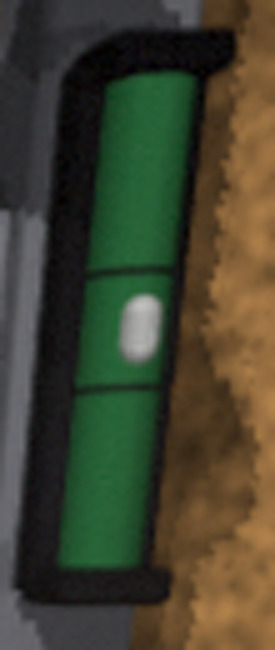

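View pics/w5s.png

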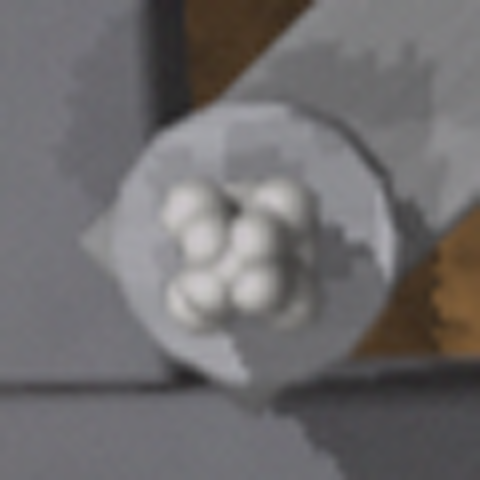

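The bubble is centred between the lines: centre row 328, lines at 270 and 388. The shoulder circle is centred at (231.9,170.5). Computing the stud position.

```bash
python3 - <<'E'
from h import *
np.set_printoptions(precision=4,suppress=True)
w1=load('w1');w5=load('w5');S=load('s4');w4=load('w4')
for z in (.080,.081,.082): print(z,onz(w5,(231.9,170.5),z),onz(w1,(400.7,78.8),z))
print(tri(w5,(231.9,170.5),w1,(400.7,78.8)))
print('knob',onz(w5,(325.5,264.5),.086))
T=load('top0');e=dark(T,(330,210,352,234),50);print(e,onz(T,e[0],.028))
S=load('side0');e=dark(S,(262,262,288,290),45);print(e,onz(S,e[0],.014))
for v,n in((load('w2'),'w2'),):
    e=dark(v,(55,160,130,215),55);print(e,onz(v,e[0],.014))
E
```

```text
0.08 [0.4955 0.033  0.08  ] [0.4953 0.0337 0.08  ]
0.081 [0.4956 0.0331 0.081 ] [0.4953 0.0334 0.081 ]
0.082 [0.4958 0.0332 0.082 ] [0.4953 0.0331 0.082 ]
(array([0.4955, 0.0332, 0.0812]), np.float64(0.0004513080588362807))
knob [ 0.5646 -0.0755  0.086 ]
(array([341.0735, 221.9166]), (9.856483459472656, 10.674833297729492), 96.18781280517578, (6, 7, 11, 10), 74.0) [ 0.4973 -0.2196  0.028 ]
(array([274.4791, 276.2693]), (14.452767372131348, 16.65412712097168), 1.348928451538086, (6, 6, 14, 17), 173.0) [ 0.4971 -0.2226  0.014 ]
(array([ 91.4043, 188.0448]), (45.474849700927734, 59.14444351196289), 80.13494110107422, (8, 5, 58, 47), 2033.5) [ 0.4991 -0.2222  0.014 ]
```

```bash
python3 - <<'E'
from h import *
np.set_printoptions(precision=4,suppress=True)
print(arm.get_state()['dq'],arm.get_state()['tool_pos'])
v=cap('wrist','w6');zoom(v,(200,140,260,200),8,'w6s')
s=arm.get_state();print(s['tool_pos'],s['t'])
T=load('t5');S=cap('side','s6')
zoom(S,(235,165,285,205),14,'s6s');zoom(T,(245,205,285,240),14,'t6s')
print(onz(load('side0'),(258.2,186.2),.0805),onz(load('top0'),(262.5,220.5),.0805))
E
```

```text
[-0.0135  0.014   0.0021 -0.0012  0.0018  0.0066] [ 0.5379 -0.002   0.2413]
[ 0.5378 -0.0023  0.2409] 6.15
[0.4947 0.0294 0.0805] [0.4943 0.0295 0.0805]
```

View pics/s6s.png

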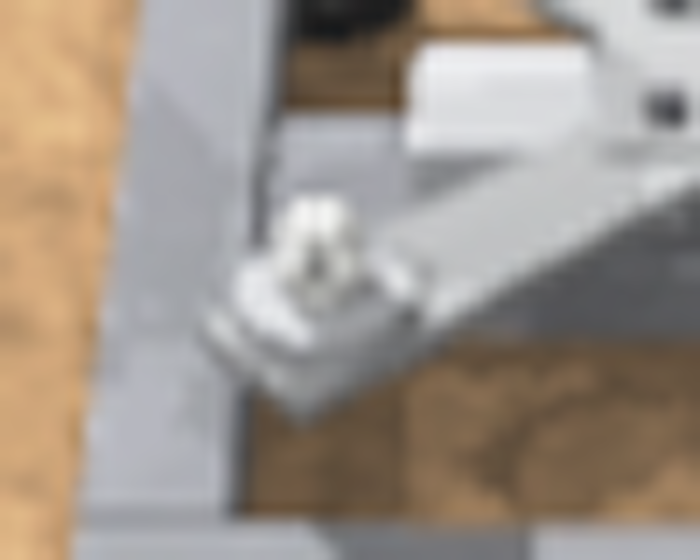

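View pics/w6.png

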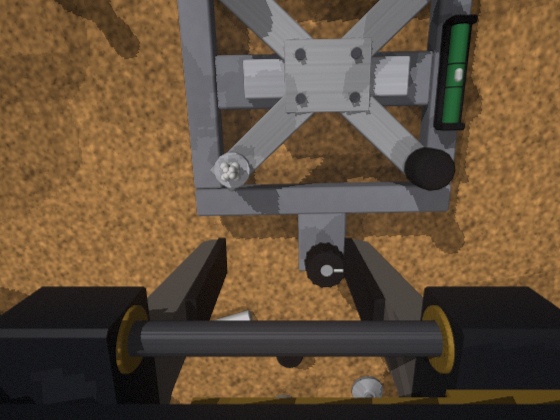

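Side and top views agree on the stud at about (0.4945,0.0295); the wrist view differs by roughly 3 mm. I'll align relative to it in the fixed cameras later. Next, the cap.

Request:
play_rows(
  offset=[
    [-0.8,-4.3,0],
    [-0.8,-4.3,0],
    [-0.8,-4.3,0],
    [-0.8,-4.3,-2],
    [-0.8,-4.0,-2],
  ],
  dr=[
    [0,0,0],
    [0,0,0],
    [0,0,0],
    [0,0,0],
    [0,0,0],
  ],
  fingers=[0.7,0.7,0.7,0.7,0.7],
)

```text
t: 6.7
tool_pos: [0.4977, -0.221, 0.1986]
eef_rot: [[0.199, 0.98, -0.005], [0.98, -0.199, -0.002], [-0.003, -0.004, -1.0]]
force: [0.5, -0.6, -0.0]
finger_gap: 0.0645
```

Request:
play_rows(
  offset=[
    [0,0,-4],
    [0,0,-3],
    [0,0,0],
  ],
  dr=[
    [0,0,0],
    [0,0,0],
    [0,0,0],
  ],
  fingers=[0.7,0.7,0.7],
)

```text
t: 7.0
tool_pos: [0.4937, -0.229, 0.1227]
eef_rot: [[0.208, 0.978, -0.009], [0.978, -0.208, -0.002], [-0.003, -0.009, -1.0]]
force: [0.3, 0.5, 0.8]
finger_gap: 0.0643
```

```bash
python3 - <<'E'
from h import *
np.set_printoptions(precision=4,suppress=True)
v=cap('wrist','w7');s=arm.get_state();print(s['tool_pos'],s['eef_rot'])
v=cap('side','s7');zoom(v,(220,220,330,310),6,'s7z')
E
```

```text
[ 0.4946 -0.2291  0.1244] [[ 0.2077  0.9782 -0.0076]
 [ 0.9782 -0.2078 -0.0023]
 [-0.0039 -0.007  -1.    ]]
```

View pics/w7.png

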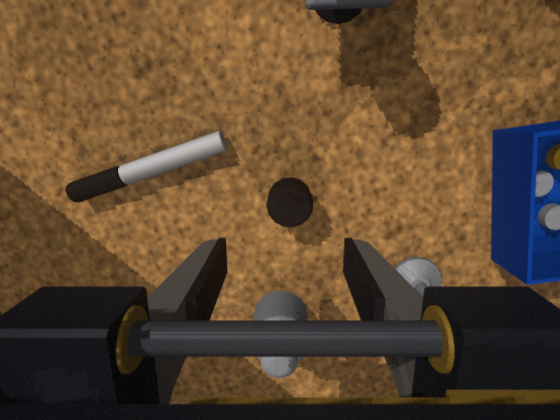

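View pics/s7z.png

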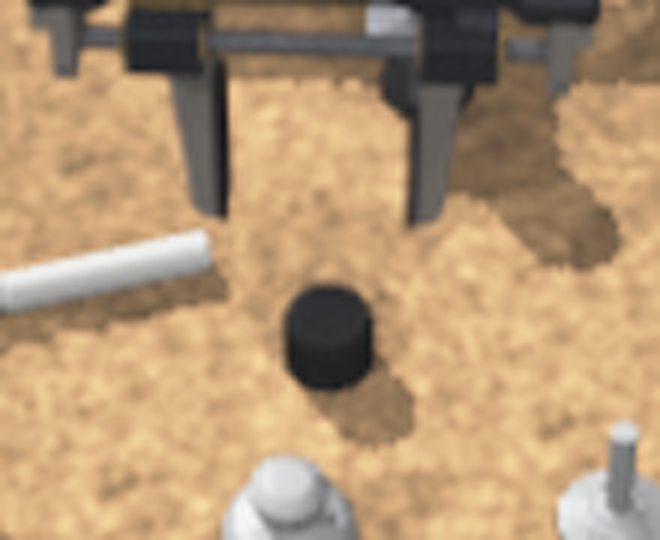

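```bash
python3 - <<'E'
from h import *
np.set_printoptions(precision=4,suppress=True)
v=load('w7');e=dark(v,(255,165,325,240),60);print(e,onz(v,e[0],.014),onz(v,e[0],.02))
s=arm.get_state();print(s['tool_pos'],s['eef_rot'][:,2])
E
```

```text
(array([289.9301, 202.0173]), (46.45140075683594, 49.08624267578125), 3.8020920753479004, (12, 13, 48, 49), 1715.0) [ 0.4995 -0.2217  0.014 ] [ 0.4998 -0.2201  0.02  ]
[ 0.4959 -0.2291  0.1261] [-0.0049 -0.0034 -1.    ]
```

Request:
play_rows(
  offset=[
    [0.2,0.6,-3],
    [0,0,-3],
    [0,0,-1.0],
    [0,0,0],
  ],
  dr=[
    [0.2,-0.3,0],
    [0,0,0],
    [0,0,0],
    [0,0,0],
  ],
  fingers=[0.7,0.7,0.7,0.7],
)

```text
t: 7.5
tool_pos: [0.5036, -0.2248, 0.0614]
eef_rot: [[0.206, 0.979, 0.011], [0.979, -0.206, -0.004], [-0.002, 0.011, -1.0]]
force: [-0.7, 0.5, -0.2]
finger_gap: 0.0646
```

Request:
play_rows(
  offset=[
    [-0.5,0.2,-1.5],
    [0,0,-1.3],
    [0,0,0],
    [0,0,0],
  ],
  dr=[
    [0.2,0.6,0],
    [0,0,0],
    [0,0,0],
    [0,0,0],
  ],
  fingers=[0.7,0.7,0.7,0.7],
)

```text
t: 7.9
tool_pos: [0.5008, -0.2235, 0.0352]
eef_rot: [[0.205, 0.979, 0.004], [0.979, -0.205, -0.003], [-0.002, 0.005, -1.0]]
force: [0.7, -1.0, 0.6]
finger_gap: 0.0644
```

Request:
play_rows(
  offset=[
    [-0.2,0.1,-0.6],
    [0,0,0],
    [0,0,0],
  ],
  dr=[
    [0.1,0.2,0],
    [0,0,0],
    [0,0,0],
  ],
  fingers=[0.7,0.7,0.7],
)

```text
t: 8.2
tool_pos: [0.4991, -0.2227, 0.0295]
eef_rot: [[0.205, 0.979, 0.001], [0.979, -0.205, -0.001], [-0.001, 0.002, -1.0]]
force: [1.4, 0.1, -0.4]
finger_gap: 0.0645
```

```bash
python3 - <<'E'
from h import *
np.set_printoptions(precision=4,suppress=True)
v=cap('wrist','w8');s=arm.get_state();print(s['tool_pos'],s['eef_rot'][:,2])
zoom(v,(170,170,400,340),3.4,'w8z')
v=cap('side','s8');zoom(v,(220,220,330,310),6,'s8z')
E
```

```text
[ 0.499  -0.2226  0.0295] [ 0.0012 -0.0011 -1.    ]
```

View pics/w8z.png

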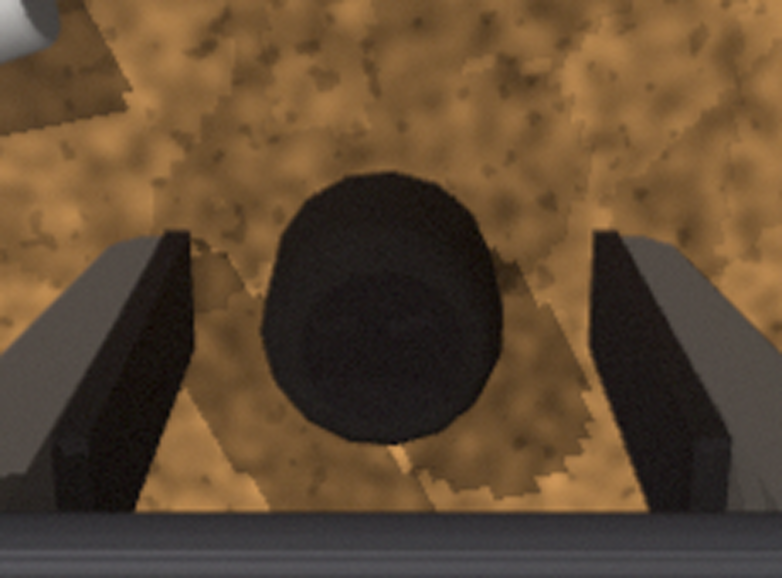

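View pics/s8z.png

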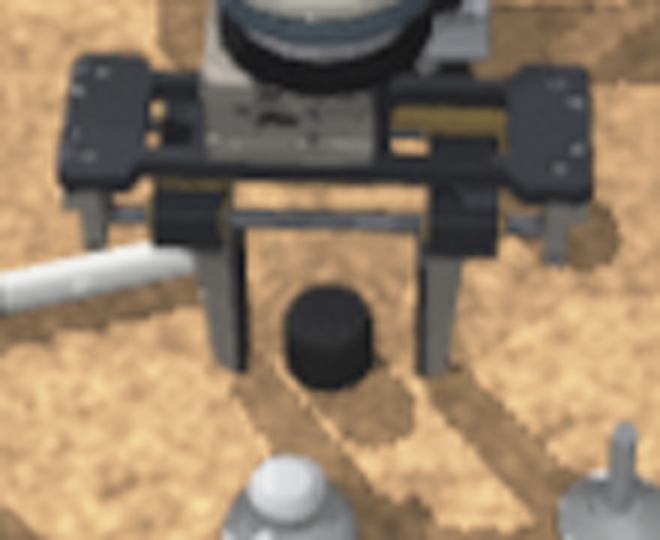

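The cap is centred between the jaws in both views. Gripping and lifting.

Request:
play_rows(
  offset=[
    [0,0,0],
    [0,0,0],
    [0,0,0],
    [0,0,0],
    [0,0,0],
  ],
  dr=[
    [0,0,0],
    [0,0,0],
    [0,0,0],
    [0,0,0],
    [0,0,0],
  ],
  fingers=[0.3,0.3,0.3,0.3,0.3],
  squeeze=55,
)

```text
t: 8.8
tool_pos: [0.4993, -0.2228, 0.0299]
eef_rot: [[0.205, 0.979, 0.002], [0.979, -0.205, -0.001], [-0.001, 0.002, -1.0]]
force: [-0.6, 0.1, -0.3]
finger_gap: 0.0353
```

Request:
play_rows(
  offset=[
    [0,0,3],
    [0,0,4],
    [0,0,4],
    [0,0,2],
    [0,0,0],
  ],
  dr=[
    [0,0,0],
    [0,0,0],
    [0,0,0],
    [0,0,0],
    [0,0,0],
  ],
  fingers=[0.3,0.3,0.3,0.3,0.3],
)

```text
t: 9.3
tool_pos: [0.4974, -0.2219, 0.1631]
eef_rot: [[0.205, 0.979, -0.002], [0.979, -0.205, 0.0], [-0.0, -0.001, -1.0]]
force: [-0.2, -0.1, -0.0]
finger_gap: 0.0354
```

Request:
play_rows(
  offset=[
    [0,4,0],
    [0,4.4,0],
    [0,4.4,0],
    [0,4.4,0],
    [0,4.0,0],
  ],
  dr=[
    [0,0,0],
    [0,0,0],
    [0,0,0],
    [0,0,0],
    [0,0,0],
  ],
  fingers=[0.3,0.3,0.3,0.3,0.3],
)

```text
t: 9.8
tool_pos: [0.4956, -0.008, 0.1586]
eef_rot: [[0.213, 0.977, -0.002], [0.977, -0.213, -0.001], [-0.002, -0.002, -1.0]]
force: [0.5, 0.5, -0.9]
finger_gap: 0.0359
```

Request:
play_rows(
  offset=[
    [0,2,0],
    [0,0,0],
    [0,0,0],
  ],
  dr=[
    [0,0,0],
    [0,0,0],
    [0,0,0],
  ],
  fingers=[0.3,0.3,0.3],
)

```text
t: 10.1
tool_pos: [0.4931, 0.017, 0.1547]
eef_rot: [[0.208, 0.978, -0.007], [0.978, -0.208, -0.001], [-0.003, -0.007, -1.0]]
force: [1.0, -0.3, -0.3]
finger_gap: 0.0353
```

Request:
play_rows(
  offset=[
    [0.2,1.2,-0.3],
    [0,0,0],
    [0,0,0],
  ],
  dr=[
    [0,-0.4,0],
    [0,0,0],
    [0,0,0],
  ],
  fingers=[0.3,0.3,0.3],
)

```text
t: 10.4
tool_pos: [0.4948, 0.0276, 0.1501]
eef_rot: [[0.21, 0.978, -0.002], [0.978, -0.21, -0.002], [-0.002, -0.001, -1.0]]
force: [-1.2, -0.1, -0.3]
finger_gap: 0.0352
```

```bash
python3 - <<'E'
from h import *
np.set_printoptions(precision=4,suppress=True)
v=cap('wrist','w9');s=arm.get_state();print(s['tool_pos'],s['eef_rot'][:,2],s['dq'])
zoom(v,(170,150,400,340),3.4,'w9z')
v=cap('side','s9');zoom(v,(215,120,305,210),6.6,'s9z')
v=cap('top','t9');zoom(v,(235,190,295,240),12,'t9z')
E
```

```text
[0.4948 0.0276 0.1501] [-0.0017 -0.0015 -1.    ] [-0.0019 -0.0044 -0.0023 -0.0009  0.0062 -0.001 ]
```

View pics/w9z.png

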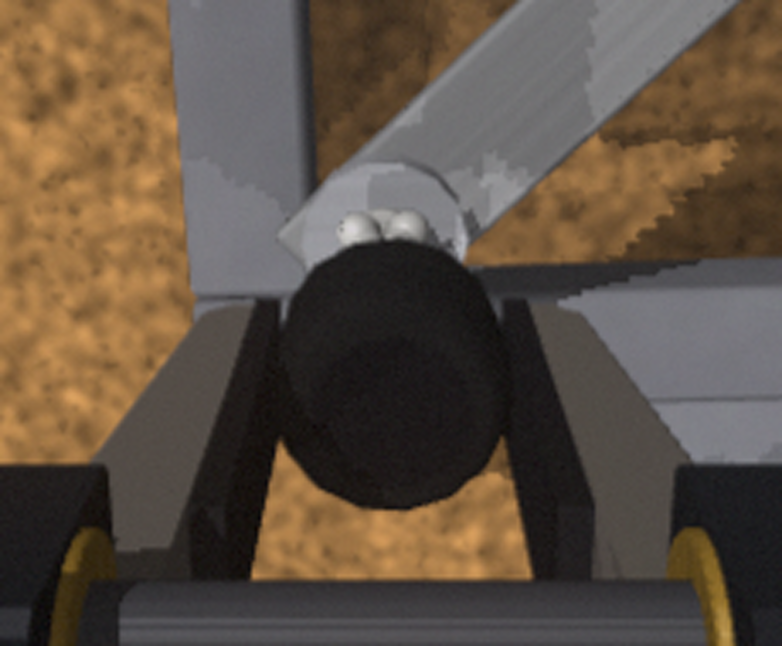

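View pics/s9z.png

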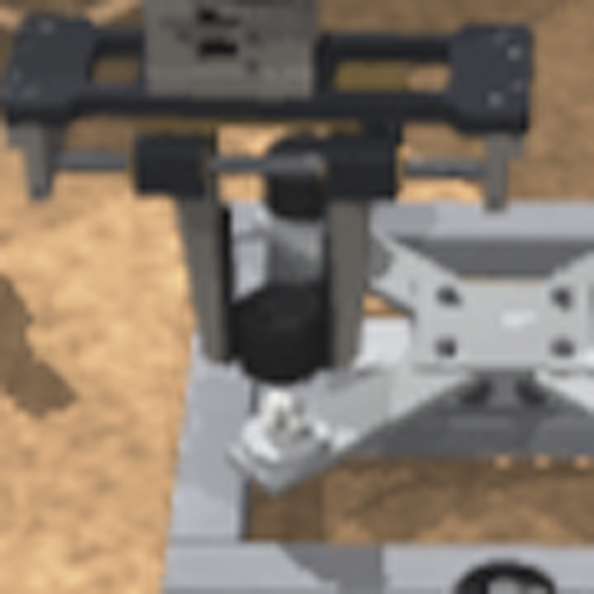

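View pics/t9z.png

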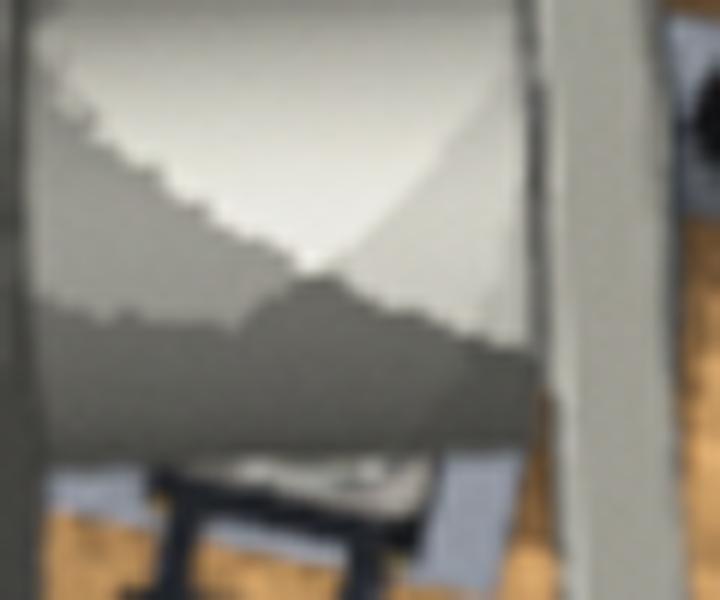

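```bash
python3 - <<'E'
from h import *
np.set_printoptions(precision=4,suppress=True)
v=load('w9');tx=np.array([.21,.978,0])
P=lambda x,y:(170+x/3.4,150+y/3.4)
for ry in (238,241):
  a=onz(v,P(390,ry),.1202)-.018*tx; print('cap',a)
for sy in (159,162):
  b=onz(v,P(386,sy),.081)-.0165*tx;print('stud',b)
# side: cap silhouette & stud
S=load('s9')
P=lambda x,y:(215+x/6.6,120+y/6.6)
# cap rim front bottom, side edges
print(proj(S,(.4948,.0276,.1202)),proj(S,(.4945,.0295,.081)),proj(S,(.4948,.0276,.1482)))
zoom(S,(240,155,275,205),11,'s9y')
E
```

```text
cap [0.4958 0.0279 0.1202]
cap [0.4957 0.0274 0.1202]
stud [0.4961 0.0333 0.081 ]
stud [0.496  0.0327 0.081 ]
[257.7746 174.6126] [258.1187 186.0346] [257.3653 165.8175]
```

View pics/s9y.png

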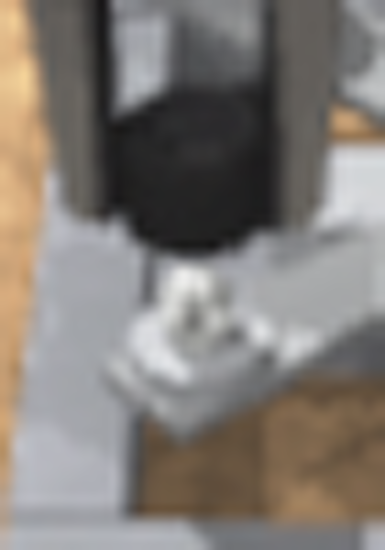

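```bash
python3 - <<'E'
from h import *
np.set_printoptions(precision=4,suppress=True)
T=load('top0')
P={}
for n,b in dict(FL=(212,144,232,164),FR=(264,153,284,173),NL=(199,199,220,221)).items():
    e=dark(T,b,60);P[n]=onz(T,e[0],.105);print(n,e[0],e[1],e[3],P[n])
print(P['FR']+P['NL']-P['FL'])
w5=load('w6');print('knob',onz(w5,(327,270),.086))
zoom(T,(245,205,285,240),18,'t0s'); zoom(load('side0'),(240,165,280,205),14,'s0s')
for X in [(.4955,.033,.081),(.4945,.0295,.081)]: print(proj(T,X),proj(load('side0'),X))
E
```

```text
FL [221.3944 154.4378] (12.14581298828125, 13.438872337341309) (4, 4, 13, 12) [0.6914 0.1573 0.105 ]
FR [273.7713 164.2675] (10.692225456237793, 13.200281143188477) (4, 6, 13, 12) [ 0.664  -0.0021  0.105 ]
NL [209.1622 210.05  ] (12.13880443572998, 14.280905723571777) (5, 4, 12, 14) [0.5214 0.1891 0.105 ]
[0.494  0.0297 0.105 ]
knob [ 0.5645 -0.0819  0.086 ]
[261.3712 220.075 ] [258.3227 185.1646]
[262.5124 220.4205] [258.1187 186.0346]
```

View pics/t0s.png

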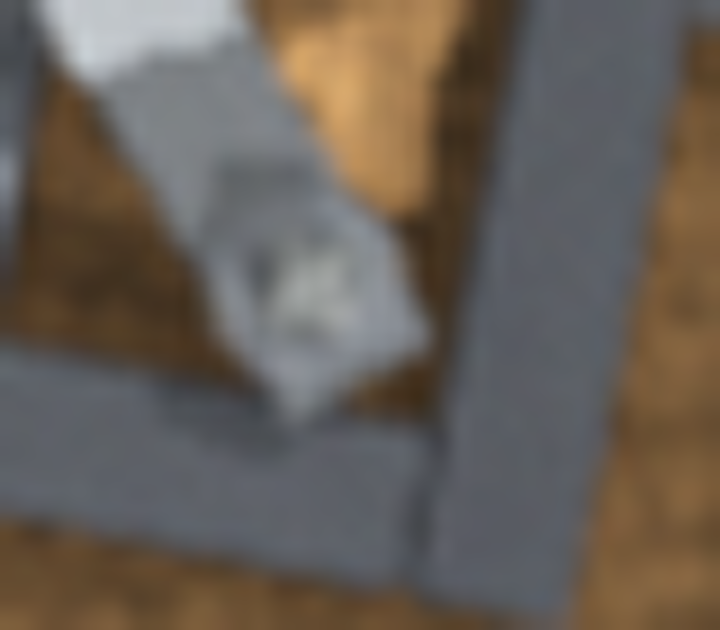

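View pics/s0s.png

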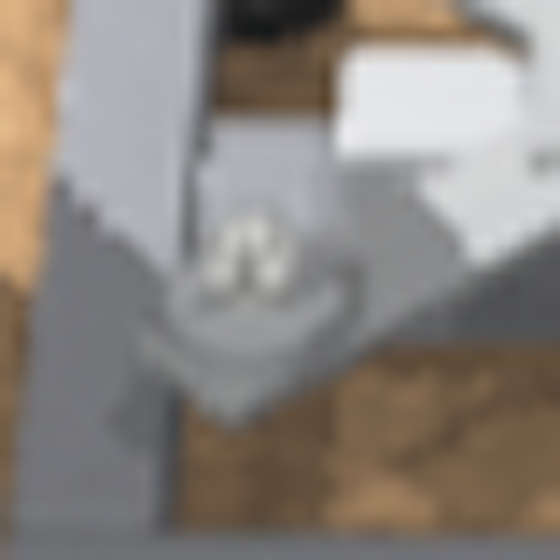

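The wrist views agree on the stud at about (0.4955,0.033), and the knob cross-check puts the wrist calibration within 1.5 mm. The cap is at the TCP, so it needs about +4.5 mm in y.

Request:
play_rows(
  offset=[
    [0.05,0.45,-0.3],
    [0,0,0],
    [0,0,0],
  ],
  dr=[
    [0.1,-0.1,0],
    [0,0,0],
    [0,0,0],
  ],
  fingers=[0.3,0.3,0.3],
)

```text
t: 10.85
tool_pos: [0.4957, 0.0318, 0.1474]
eef_rot: [[0.211, 0.977, 0.001], [0.977, -0.211, 0.001], [0.001, 0.001, -1.0]]
force: [-0.5, -0.4, 0.1]
finger_gap: 0.0354
```

```bash
python3 - <<'E'
from h import *
np.set_printoptions(precision=4,suppress=True)
v=cap('wrist','w10');s=arm.get_state();print(s['tool_pos'],s['eef_rot'])
zoom(v,(220,170,350,280),6,'w10z')
v=cap('side','s10');zoom(v,(240,155,280,205),12,'s10z')
E
```

```text
[0.4957 0.0318 0.1474] [[ 0.2114  0.9774  0.0012]
 [ 0.9774 -0.2114  0.0005]
 [ 0.0008  0.0011 -1.    ]]
```

View pics/w10z.png

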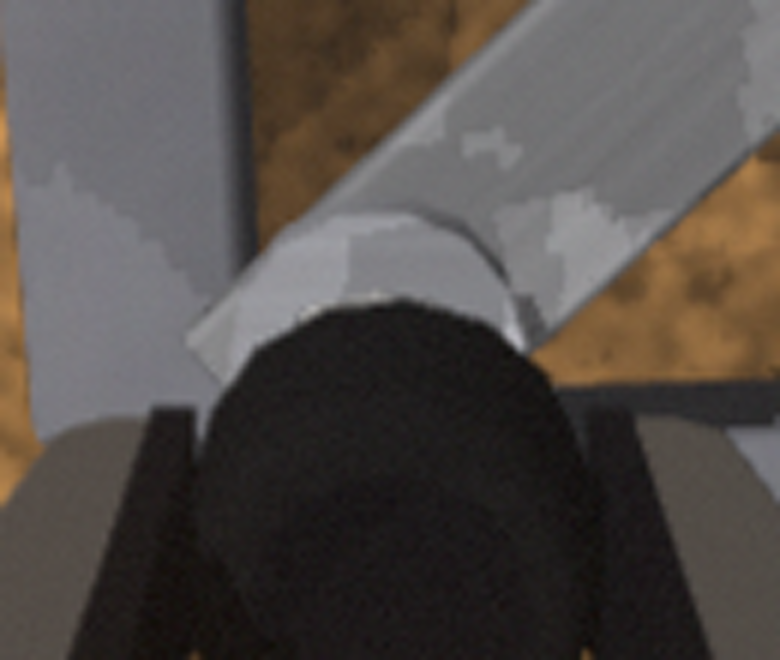

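View pics/s10z.png

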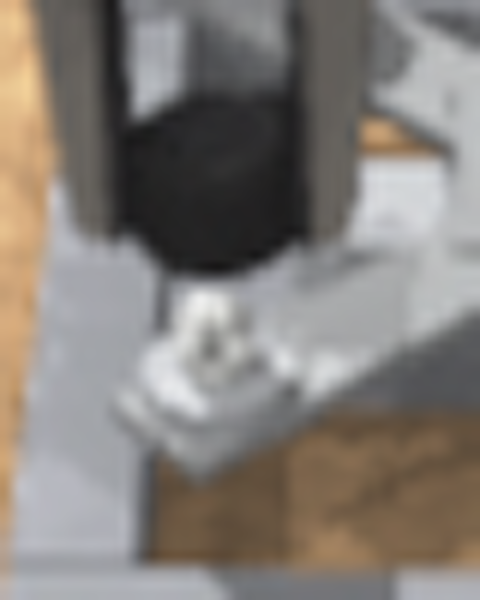

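```bash
python3 - <<'E'
from h import *
np.set_printoptions(precision=4,suppress=True)
v=load('w10');tx=np.array([.211,.977,0]);P=lambda x,y:(220+x/6,170+y/6)
a=onz(v,P(395,299),.1175)-.018*tx;b=onz(v,P(378,212),.081)-.0165*tx;print(a,b,b-a)
a1=onz(v,P(197,500),.14);a2=onz(v,P(590,500),.14);print((a1+a2)/2)
b1=onz(v,P(228,345),.081);b2=onz(v,P(526,340),.081);print((b1+b2)/2, np.linalg.norm(b1-b2))
S=load('s10');
for yc in (.028,.032,.036): print(yc,(proj(S,(.4955-.0018,yc-.018,.1175))-[240,155])*12)
for yc in (.028,.032,.036): print(yc,(proj(S,(.4955-.0017,yc-.0164,.081))-[240,155])*12,(proj(S,(.4955,yc,.096))-[240,155])*12)
E
```

```text
[0.4974 0.0321 0.1175] [0.4957 0.0327 0.081 ] [-0.0016  0.0005 -0.0365]
[0.4988 0.0396 0.14  ]
[0.4959 0.034  0.081 ] 0.033411088166528914
0.028 [219.3872 296.2579]
0.032 [216.9283 284.7141]
0.036 [214.4819 273.2288]
0.028 [224.9879 424.3106] [220.3836 322.46  ]
0.032 [222.567  412.6923] [217.9791 311.1184]
0.036 [220.1581 401.1317] [215.5866 299.8329]
```

```bash
python3 - <<'E'
from h import *
np.set_printoptions(precision=3,suppress=True)
S8=load('s8');print(proj(S8,(.4964,-.2404,0)))
print(S8['img'][278:294,272:277].mean((1,2)))
S=load('s10');print('s10 cap edge col257 rows172..185',S['img'][172:186,256:259].mean((1,2)))
print(S['img'][176:200,257:260].mean(1)[:,1])
print('rows 178-192, brightness cols 246..270');print(S['img'][178:194,246:270].mean(2).astype(int))
E
```

```text
[275.464 286.174]
[ 40.467  37.467  36.     35.933  35.867  34.8    35.933  87.133 112.667
 118.533 128.867 140.133 152.067 153.133 145.267 138.067]
s10 cap edge col257 rows172..185 [ 35.333  34.889  35.222  35.111  35.     37.111 125.667 205.333 225.667
 206.556 172.444 156.222 145.222 161.   ]
[ 34.     38.333 125.333 189.333 205.667 188.667 160.    158.333 154.333
 160.    157.    153.333 164.667 153.    133.    136.333 130.    108.
  86.667  81.     84.667  83.333  78.333  80.   ]
rows 178-192, brightness cols 246..270
[[168 168 167 165 165 165 165 112 118 130 126 125 125 129 136 159 167 166
  149 136 140 147 154 166]
 [168 168 167 165 164 164 161 110 148 177 216 208 192 168 164 167 166 166
  160 153 158 164 169 169]
 [171 169 168 167 166 164 157 106 159 205 234 224 218 172 157 165 173 168
  169 168 169 170 169 169]
 [171 168 168 167 165 164 153 104 169 209 217 196 205 160 141 167 176 171
  169 170 170 169 168 167]
 [167 165 165 164 163 163 145 123 171 212 192 156 168 152 142 175 184 174
  179 174 169 167 167 166]
 [166 165 164 164 162 163 166 182 202 214 180 131 156 183 169 182 
[... 345 characters left out ...]
66 164 169 179 177 187 221 229 223 178 154 155 149 155 159 151 124
  109 162 186 157 125 105]
 [167 165 164 161 190 191 162 191 206 219 214 176 160 158 154 145 130 112
  111 138 131 111  99  98]
 [165 165 164 146 160 184 168 151 149 174 193 166 149 145 137 125 117 110
  112 109  95  91  88  90]
 [165 165 164 154 135 147 162 156 139 136 134 134 134 130 125 117 111 109
   99  92  82  80  81  79]
 [166 164 164 164 155 133 140 146 165 150 138 138 140 131 117 106  99  96
   88  91  93  94  85  81]
 [166 166 164 164 162 142 116 112 154 154 146 141 131 118 102  93  86  83
   92 101 103 104 101 100]
 [170 166 166 164 162 136  88  91 106 127 135 127 106  91  85  81  79  81
   98  99  98 101 106 108]]
```

```bash
python3 - <<'E'
from h import *
np.set_printoptions(precision=3,suppress=True)
def ring(v,c,r,z):
    t=np.linspace(0,2*np.pi,180); return np.array([proj(v,(c[0]+r*np.cos(a),c[1]+r*np.sin(a),z)) for a in t])
def sil(v,c,z0): 
    q=np.r_[ring(v,c,.018,z0),ring(v,c,.018,z0+.028)]; return q.min(0),q.max(0)
S=load('s7');print('s7 pred',sil(S,(.499,-.2226),0))
g=S['img'][258:294,264:286].max(2);
print('col',S['img'][260:292,273:277].max(2).mean(1).astype(int)); print('row277',S['img'][274:277,262:290].max(2).mean(0).astype(int))
T=load('top0');print('top pred',sil(T,(.499,-.2226),0));print(T['img'][212:232,330:353].max(2))
W=load('w7');print('w7 pred',sil(W,(.499,-.2226),0)); m=W['img'].max(2)
print('colx290',m[170:235,288:292].mean(1).astype(int));print('row202',m[200:204,260:320].mean(0).astype(int))
E
```

```text
s7 pred (array([267.363, 266.217]), array([283.077, 286.178]))
col [197 199 195 194 206 208 178 114  49  50  50  51  51  52  51  50  51  46
  40  37  36  35  35  35  35 103 137 142 152 177 208 220]
row277 [214 207 193 190 171 101  47  50  50  51  52  52  50  50  51  51  49  46
  41  33 126 178 190 191 187 193 203 221]
top pred (array([335.046, 215.765]), array([347.651, 227.466]))
[[123 126 122 112 105 107 101  97 101 118 126 125 123 118 121 131 137 132
  118 114 116 121 123]
 [129 117  95  89  93  97  97  91  88  94 107 114 120 122 124 130 131 128
  116 119 124 120 120]
 [117 100  82  87  92  95  92  91  85  85  92 103 111 118 124 120 114 112
  112 120 123 119 119]
 [108 101  89  93  98  96  95  92  86  85  88  87 101 117 127 123 117 112
  113 119 119 119 122]
 [117 113 100 101 100  99 101  95  83  77  72  66  75 102 118 126 123 117
  116 119 120 119 120]
 [121 115 102 104 105 102 102  89  69  53  37  32  32  55  85 110 120 121
  119 123 122 114 119]
 [124 112  95  99  99  98  89  62  32  19  18  19  22  19  37  71 104 116
  114 116 118 120 127]
 [123 115  98  94  95  87  61  24  17
[... 1112 characters left out ...]
7 130 134 129]
 [117 109 114 122 125 122 137 153 140 145 141 143 149 143 149 126 135 145
  148 140 132 137 133]]
w7 pred (array([265.704, 177.596]), array([313.71 , 230.686]))
colx290 [114 111 109 106 108 113 113  73  36  34  33  31  33  35  35  35  35  35
  38  37  37  35  32  33  33  33  33  35  34  38  37  35  37  38  38  36
  36  37  37  36  37  38  37  36  37  36  37  37  38  39  37  37  37  38
  38  37  37  79  95 100 100 114 124 142 162]
row202 [165 156 151 150 144 139 120  64  40  38  39  40  38  38  39  37  35  37
  36  37  37  36  37  37  37  37  35  37  37  37  37  37  37  35  34  35
  34  32  33  33  32  34  32  33  35  36  34  35  34  32  30  29  31  72
  81  88  92  97 108 133]
```

Comparing the side, top and wrist views with the known grip pose, the cap sits on the TCP. All three put the stud about 1.5 mm further in -x and about 0.5 mm in +y. Shifting, then going down to just above the barbs.

Request:
play_rows(
  offset=[
    [-0.14,0.05,-0.5],
    [0,0,-0.5],
    [0,0,0],
    [0,0,0],
  ],
  dr=[
    [0,0,0],
    [0,0,0],
    [0,0,0],
    [0,0,0],
  ],
  fingers=[0.3,0.3,0.3,0.3],
)

```text
t: 11.35
tool_pos: [0.494, 0.0323, 0.1364]
eef_rot: [[0.211, 0.977, 0.001], [0.977, -0.211, 0.0], [0.001, 0.001, -1.0]]
force: [0.1, 0.7, -0.6]
finger_gap: 0.0354
```

Request:
play_rows(
  offset=[
    [0,0,-0.5],
    [0,0,-0.2],
    [0,0,0],
    [0,0,0],
  ],
  dr=[
    [0,0,0],
    [0,0,0],
    [0,0,0],
    [0,0,0],
  ],
  fingers=[0.3,0.3,0.3,0.3],
  squeeze=60,
)

```text
t: 11.75
tool_pos: [0.494, 0.0323, 0.1286]
eef_rot: [[0.211, 0.977, 0.001], [0.977, -0.211, 0.0], [0.001, 0.001, -1.0]]
force: [0.5, 0.6, -0.3]
finger_gap: 0.0349
```

```bash
python3 - <<'E'
from h import *
np.set_printoptions(precision=4,suppress=True)
v=cap('wrist','w11');s=arm.get_state();print(s['tool_pos'],s['eef_rot'],s['force'])
zoom(v,(220,170,350,280),6,'w11z')
v=cap('side','s11');zoom(v,(240,155,280,205),12,'s11z')
E
```

```text
[0.494  0.0323 0.1287] [[ 0.2113  0.9774  0.0009]
 [ 0.9774 -0.2113  0.0004]
 [ 0.0006  0.0008 -1.    ]] [ 0.3944 -0.7489 -0.5796]
```

View pics/w11z.png

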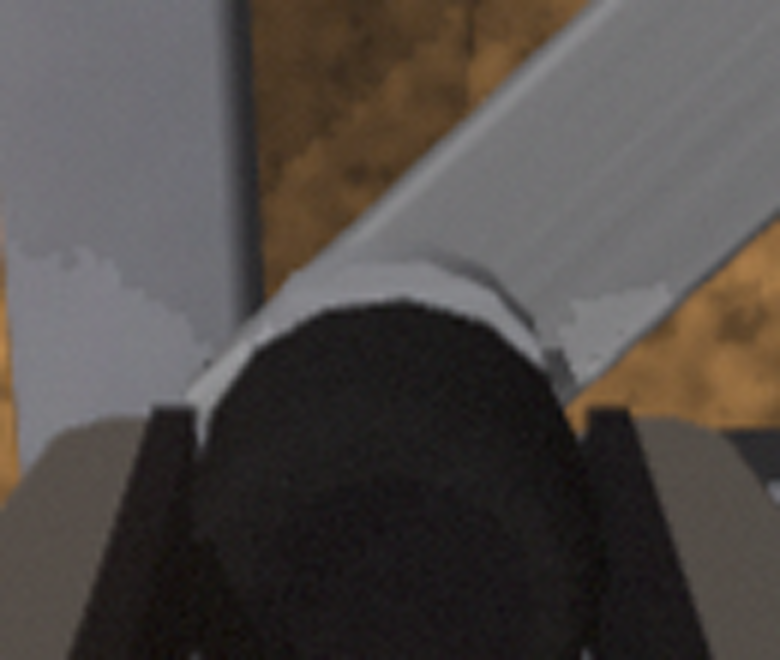

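View pics/s11z.png

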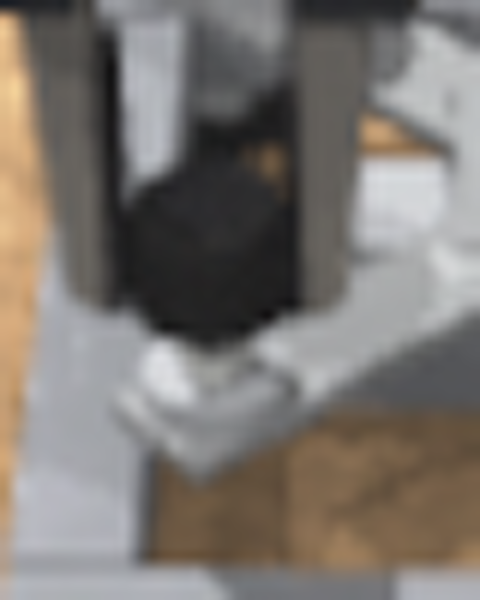

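```bash
python3 - <<'E'
from h import *
np.set_printoptions(precision=4,suppress=True)
v=load('w11');tx=np.array([.211,.977,0]);P=lambda x,y:(220+x/6,170+y/6)
a=onz(v,P(397,300),.0988)-.018*tx;b=onz(v,P(390,258),.081)-.0165*tx;print(a,b,b-a)
E
```

```text
[0.4958 0.0325 0.0988] [0.4953 0.033  0.081 ] [-0.0005  0.0005 -0.0178]
```

The cap and stud agree to about 0.5 mm. Pressing down in steps while watching the force.

Request:
play_rows(
  offset=[
    [0,0.03,-0.3],
    [0,0,-0.2],
    [0,0,-0.1],
  ],
  dr=[
    [0,0,0],
    [0,0,0],
    [0,0,0],
  ],
  fingers=[0.3,0.3,0.3],
)

```text
t: 12.15
tool_pos: [0.4943, 0.0327, 0.1227]
eef_rot: [[0.211, 0.977, 0.002], [0.977, -0.211, 0.001], [0.001, 0.002, -1.0]]
force: [-0.2, 0.0, 0.4]
finger_gap: 0.0355
```

Request:
play_rows(
  offset=[
    [0,0,-0.2],
    [0,0,-0.2],
  ],
  dr=[
    [0,0,0],
    [0,0,0],
  ],
  fingers=[0.3,0.3],
)

```text
t: 12.35
tool_pos: [0.4951, 0.0325, 0.1198]
eef_rot: [[0.211, 0.977, 0.003], [0.977, -0.211, 0.0], [0.001, 0.003, -1.0]]
force: [-3.2, -1.6, 11.5]
finger_gap: 0.0351
```

Request:
play_rows(
  offset=[
    [0,0,-0.2],
    [0,0,-0.2],
  ],
  dr=[
    [0,0,0],
    [0,0,0],
  ],
  fingers=[0.3,0.3],
)

```text
t: 12.55
tool_pos: [0.4948, 0.0321, 0.1164]
eef_rot: [[0.211, 0.978, 0.003], [0.978, -0.211, -0.001], [0.0, 0.003, -1.0]]
force: [-1.5, -0.2, 1.7]
finger_gap: 0.0352
```

It peaked at 11.5 N, then dropped to 1.7 N: the click. Continuing down to the shoulder.

Request:
play_rows(
  offset=[
    [0,0,-0.2],
    [0,0,-0.2],
    [0,0,-0.1],
  ],
  dr=[
    [0,0,0],
    [0,0,0],
    [0,0,0],
  ],
  fingers=[0.3,0.3,0.3],
)

```text
t: 12.85
tool_pos: [0.4946, 0.0321, 0.1107]
eef_rot: [[0.211, 0.978, 0.002], [0.978, -0.211, -0.001], [-0.0, 0.002, -1.0]]
force: [-0.8, 0.5, 2.9]
finger_gap: 0.0355
```

Request:
play_rows(
  offset=[
    [0,0,-0.2],
    [0,0,-0.2],
  ],
  dr=[
    [0,0,0],
    [0,0,0],
  ],
  fingers=[0.3,0.3],
)

```text
t: 13.05
tool_pos: [0.4947, 0.0321, 0.1085]
eef_rot: [[0.211, 0.978, 0.002], [0.978, -0.211, -0.001], [-0.0, 0.002, -1.0]]
force: [-13.2, -0.9, 42.7]
finger_gap: 0.0351
```

Request:
play_rows(
  offset=[
    [0,0,0.05],
  ],
  dr=[
    [0,0,0],
  ],
  fingers=[0.3],
)

```text
t: 13.15
tool_pos: [0.4946, 0.0321, 0.1101]
eef_rot: [[0.211, 0.978, 0.001], [0.978, -0.211, -0.001], [-0.0, 0.002, -1.0]]
force: [-5.2, -1.1, 10.6]
finger_gap: 0.0354
```

Request:
play_rows(
  offset=[
    [-0.05,0,-0.05],
    [0,0,-0.05],
  ],
  dr=[
    [0,0,0],
    [0,0,0],
  ],
  fingers=[0.3,0.3],
)

```text
t: 13.35
tool_pos: [0.4945, 0.0321, 0.1104]
eef_rot: [[0.211, 0.978, 0.003], [0.978, -0.211, -0.001], [-0.0, 0.003, -1.0]]
force: [-3.1, 0.1, 6.2]
finger_gap: 0.0348
```

```bash
python3 - <<'E'
from h import *
np.set_printoptions(precision=4,suppress=True)
s=arm.get_state();print(s['tool_pos'],s['force'],s['moment'])
v=cap('side','s12');zoom(v,(215,125,355,225),5.5,'s12z')
s=arm.get_state();print(s['tool_pos'],s['force'])
v=cap('wrist','w12');zoom(v,(170,150,400,340),3.4,'w12z')
s=arm.get_state();print(s['tool_pos'],s['force'],s['t'])
v=cap('top','t12');zoom(v,(210,135,310,245),5,'t12z')
s=arm.get_state();print(s['tool_pos'],s['force'],s['t'])
E
```

```text
[0.4945 0.0321 0.1104] [-3.1304  0.0893  6.1649] [-0.1234  0.6825  0.0095]
[0.4946 0.0321 0.1104] [-2.3532 -0.0519  6.3738]
[0.4946 0.0321 0.1104] [-1.8415 -0.8374  7.0155] 13.45
[0.4946 0.0321 0.1104] [-2.5861  0.21    8.2606] 13.5
```

View pics/s12z.png

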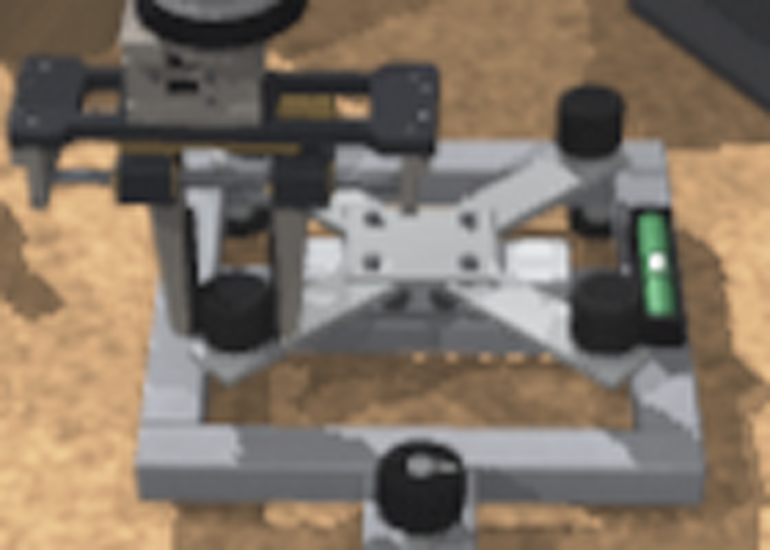

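View pics/w12z.png

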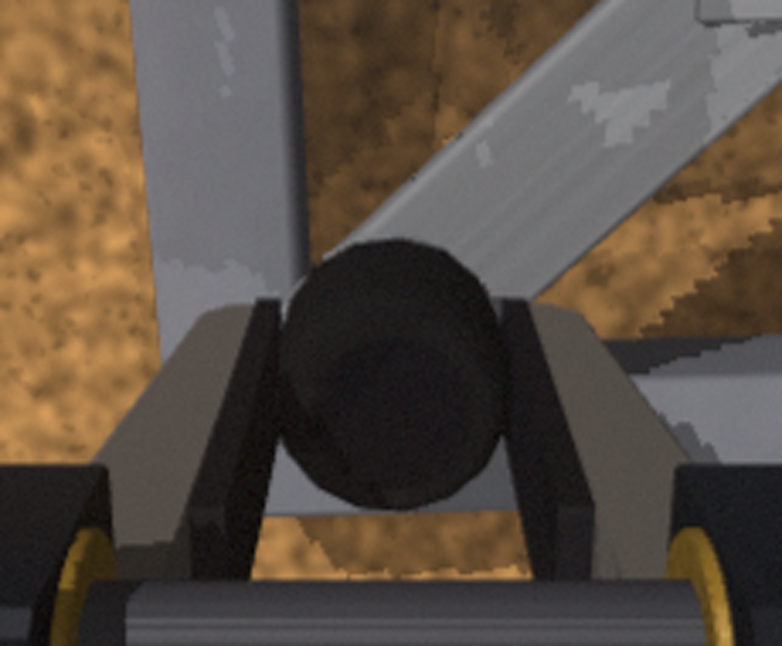

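View pics/t12z.png

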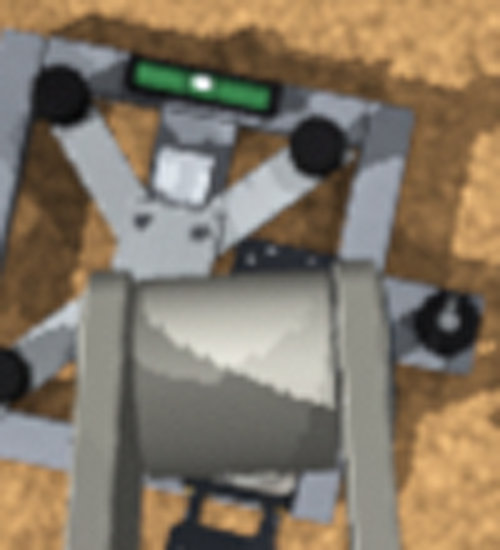

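Request:
play_rows(
  offset=[
    [-0.04,0,-0.08],
  ],
  dr=[
    [0,0,0],
  ],
  fingers=[0.3],
)

```text
t: 13.6
tool_pos: [0.4945, 0.0321, 0.1101]
eef_rot: [[0.211, 0.978, 0.003], [0.978, -0.211, -0.001], [0.0, 0.003, -1.0]]
force: [-1.9, -0.2, 11.3]
finger_gap: 0.0353
```

```bash
python3 - <<'E'
from h import *
np.set_printoptions(precision=4,suppress=True)
for i in range(8):
    s=arm.get_state();print(s['t'],s['tool_pos'],s['force'],s['finger_gap']); v=cap('top','t13')
zoom(v,(225,140,275,165),14,'t13z')
E
```

```text
13.6 [0.4945 0.0321 0.1101] [-1.9244 -0.1659 11.323 ] 0.035324568454813465
13.65 [0.4945 0.0321 0.1101] [-3.1373 -0.4078 10.692 ] 0.035235448272065255
13.7 [0.4946 0.0321 0.1102] [-2.8968 -0.8285  9.3047] 0.03515950235206308
13.75 [0.4946 0.0321 0.1102] [-2.767   0.2861  9.6113] 0.03523280081666856
13.8 [0.4946 0.0321 0.1102] [-3.0287 -0.9102  9.1396] 0.03575874686770369
13.85 [0.4945 0.0321 0.1102] [-3.0975 -0.0112  9.9127] 0.03504046851403194
13.9 [0.4946 0.0321 0.1102] [-2.1584 -0.6922  9.8165] 0.03519104163028865
13.95 [0.4945 0.0321 0.1102] [-3.3565 -0.4648 10.9979] 0.034933469380850464
```

View pics/t13z.png

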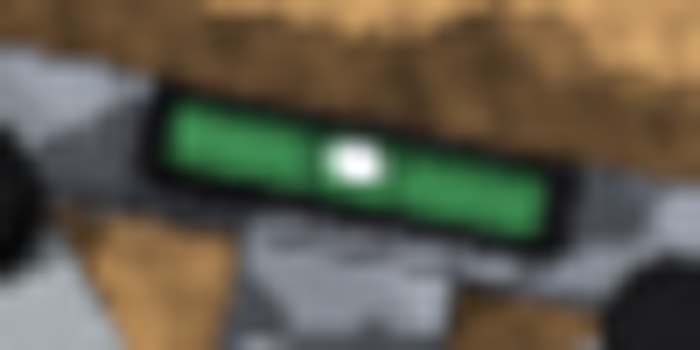

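The push is steady at about 10 N, the TCP height matches the fully-home value (0.081 − 0.7 mm of give + 0.030), and the bubble is centred at x≈354 between the lines. Handing in.

```bash
python3 - <<'E'
from h import *
print(arm.job_done()); s=arm.get_state();print(s['t'],s['tool_pos'],s['force'])
E
```

```text
the job is handed in; nothing more can be done
None
the job is handed in; nothing more can be done
```

I levelled the scale, pressed the loose cap past its click down onto the shoulder, and handed the job in at about 14 s with the arm still pressing. The hand-in reports no verdict.

- **Level:** I turned the knob about 85° clockwise. After release, the wrist view showed the bubble at the middle of the two lines to within about 0.5 mm. The last top view, with the arm pressing, still showed it centred.
- **Cap:** While pressing, the force rose to 11.5 N and dropped to 1.7 N at the click, then stopped hard at the shoulder. At the end the TCP was at 0.1102 m, which is the fully-home height allowing for about 0.7 mm of give in the stud's arm. The push held steady at about 9–11 N.

Checks that disagreed or stood out:
- **Stud position:** the fixed cameras' first estimates of the stud differed from the wrist camera by about 3.5 mm. I followed the wrist camera, which put cap and stud within about 0.5 mm of each other just before the press.
- **Force spike:** the first press onto the shoulder briefly read 42.7 N at the wrist. I eased it off on the next move. That force went through the fingers and cap, not the arm or gripper body, so I do not expect it to break the 40 N limit.
- **Sideways load:** about 3 N along x remained at the end.
- **Bystanders:** I did not re-measure them at the end. The gripper was never meant to touch any of them.

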